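Put the cutters and lock cylinders back in the organiser

ROBOT

A 7-joint arm with a two-finger parallel gripper is mounted at the origin on a cart in front of the work surface, level with it; the furniture and walls round the work are solid. World frame = base frame: x ahead of the robot, y to its left, z up, the work surface at z = 0. Lengths are in m, angles in rad, forces in N, time in s.
With the tool pointing down it reaches from about 0.4 to 0.85 m from the base axis. Payload 10.4 kg.
Tool frame: the origin (TCP) lies between the finger pads; the fingertips stand 22 mm ahead of it and the grasp point (between the pads) lies 3 mm ahead of it (r.nose_length is the distance from the TCP to the fingertips, in m); z points along the fingers, y is the line along which they close (so a half turn about z gives the same grasp; the last joint's range is limited). The gripper opens to 87 mm and grips with 3 to 60 N. Pads are 19 mm wide; open, the fingers measure 117 mm over their backs; the gripper's body (75 mm by 190 mm) begins 51 mm behind the grasp point.
Start: joints at [1.138, 0.332, -0.065, 1.46, 0.022, 1.35, -0.088], TCP at [0.249, -0.573, 0.245] pointing down, gripper open.
Joint ranges: [-2.6, 2.6], [-0.5, 2.12], [-1.47, 1.34], [0.16, 2.42], [-1.27, 4.41], [0.06, 2.06], [-2.6, 2.6]. Speed limits (rad/s): [2.22, 2.22, 2.79, 2.79, 3.14, 3.14, 3.14].

INTERFACE

Orientations are given as a unit quaternion [x, y, z, w].
In Python, from bench import readout, cams, r gives the robot as it stands. The module is installed in compiled form; this text tells all that it offers.
- The arm moves only by the tool step_arm, never from a script. Its argument "deltas" is a list that holds one entry, the list of rows, each a list of 7 numbers: the turn, a rotation vector about the tool's x, y, z in rad, then the shift along the tool's x, y, z in m, then the opening in per cent of the stroke, from 0 (shut) to 100 (fully open). A call has 1 to 20 rows; each row is the pose to reach, as a shift and turn from the pose commanded when the call began, along the tool's axes at that moment; what a row does not reach only later rows make up. A row lasts 1/8 s, in which the tool goes at most 62.5 mm and 10.7 degrees, less where a joint would pass 70% of its speed; a pose out of reach is approached as far as the arm can. A call with a gripper value outside its range is refused whole. The fingers move at their own pace and stop on an object; "squeeze" is the grip in N (left out, the last holds). Time passes only in rows, so rows that repeat a pose let the fingers close. It gives the time, the measured TCP pose, the force, the opening and the grip force at its end, in the units of the state.
- readout.read_state(): the state, without advancing time (a new reading comes with each control period).
- cams.camera(name): name is "scene" or "side" or "wrist"; returns a dict with "img" (420x560x3 uint8, red, green, blue), "fx", "fy", "cx", "cy" (pixels), "origin" and "rotation" of the camera in the world; the wrist camera has in their place "T_tool_cam" (4x4, takes a point from camera to tool coordinates, whose origin is the TCP and whose axes are the flange's). Camera axes: x right, y up, looking along -z (the intrinsics and any distortion apply to the point x, -y, -z); pixel columns grow to the right and rows downward; lengths in m; the calibration is good to about 2 mm. A picture is of the moment at which its call begins: read the wrist's pose just before it. There is no depth.
- r.close_job(): hands the job in; it is judged then, once.
The state is a dict: "time": time; "joint_positions": joint angles; "joint_vel": joint speeds; "joint_torque": joint torques, N m; "ee_pos": TCP position; "eef_rot": TCP orientation; "ft_force": force on the tool from outside, world axes, zero at the start; "torque": the same for the moment, N m; "width": finger opening in m; "grip_force": force on a finger pad.
Only numpy, scipy, OpenCV 4.12 (cv2) and the standard library are available. Lean on these libraries where they do the work, as an engineer would, in place of code of your own. Each camera call takes 0.05 s, during which the arm holds its last target. There are 200 camera calls.

TASK

Put the four spares lying on the bench away in the organiser, each in the module made for it: the large and the small cutter wheel each over the spigot that fits its bore, flat down on the shoulder, and the long and the short lock cylinder each lying flat on the floor of the cradle of its own length. Leave the tray of key blanks and the loupe where they are.

Things in the scene. Friction and masses are not known exactly. Their poses are not given: they have to be found in the camera images.
- cutter_large: Large toothed steel cutter wheel: 60 mm across the teeth, 14 mm thick, bore 27 mm, about 160 g. Flat faces, pinch it across the rim from above in any direction. Origin: centre of its underside; z up, along the bore. Starts lying flat on the bench. 
- cutter_small: Small toothed steel cutter wheel: 46 mm across the teeth, 14 mm thick, bore 18 mm, about 100 g. Flat faces, pinch it across the rim from above in any direction. Origin: centre of its underside; z up, along the bore. Starts lying flat on the bench. 
- cylinder_double: Long (double) profile lock cylinder in nickel-plated metal, with its cam in the middle: 65 x 33 x 17 mm, about 210 g. Lies on its side on the bench and stays that way up. Origin: centre of its underside; x along its length, y across its 33 mm width, z up; 17 mm high. Pinch it from above across the 33 mm width at the middle of its length. 
- cylinder_half: Short (half) profile lock cylinder in the same plain metal, with its cam near the rear end: 45 x 33 x 17 mm, about 140 g. Lies on its side on the bench and stays that way up. Origin: centre of its underside; x along its length, y across its 33 mm width, z up; 17 mm high. Pinch it from above across the 33 mm width at the middle of its length. 
- spigot_thick: Fixed grey module, 88 mm square; the four stand 2 x 2, 90 mm apart, any order, one yaw, in a black base. Origin: centre of its underside, 4 mm above the bench; z up. Aluminium spigot, 21 mm thick, for the large wheel (the small one does not go on). Heights above origin: deck 13 mm; shoulder (42 mm across) that the wheel rests on 19 mm; spigot straight to 32 mm, then coned to a 6 mm tip at 45 mm.
- spigot_thin: Fixed grey module, 88 mm square; the four stand 2 x 2, 90 mm apart, any order, one yaw, in a black base. Origin: centre of its underside, 4 mm above the bench; z up. Aluminium spigot, 13 mm thick, for the small wheel. Heights above origin: deck 13 mm; shoulder (32 mm across) that the wheel rests on 19 mm; spigot straight to 32 mm, then coned to a 4 mm tip at 45 mm.
- cradle_long: Fixed grey module, 88 mm square; the four stand 2 x 2, 90 mm apart, any order, one yaw, in a black base. Origin: centre of its underside, 4 mm above the bench; z up. Long cradle, inside 79 mm (along x) by 47 mm (y), for the long cylinder. Floor 13 mm above origin; walls 9 mm higher, 4 mm thick, the long ones with a 46 mm gap in the middle for fingers.
- cradle_short: Fixed grey module, 88 mm square; the four stand 2 x 2, 90 mm apart, any order, one yaw, in a black base. Origin: centre of its underside, 4 mm above the bench; z up. Short cradle, inside 59 mm (along x) by 47 mm (y), for the short cylinder (the long one does not fit). Floor 13 mm above origin; walls 9 mm higher, 4 mm thick, the long ones with a 40 mm gap in the middle for fingers.
- blank_tray: Bystander: shallow grey tray of key blanks, 85 x 130 x 24 mm, loose on the bench beyond the spares. Origin: centre of its underside. Not to be moved.
- loupe: Bystander: black watchmaker's loupe, 36 mm across, 33 mm high, standing loose on the bench beyond the organiser. Origin: centre of its underside. Not to be moved or knocked over.
Not all that is in view belongs to the job. What is shaped like the cutter_small but red or turquoise is not meant.

How it is judged:
By the outcome, as a careful person would: the job done as asked, in the order asked, and still so for the second after the job is handed in, with the robot touching nothing.
It also fails if it takes over 99 s, if anything falls off the work surface, if the arm or the gripper's body presses on something with over 40 N, if the wrist force passes 120 N, or if a joint passes its speed limit or range.

## Working session

There is one attempt and no reset: what is moved stays moved. The work goes in short steps, Python scripts to look and compute and a tool call to move; the robot and the scene stay as the last step left them, time stands still between calls to the robot, and variables do not carry over. Pictures are saved under pics/ and viewed, at most 14 in all, crops included, and the job is handed in when it is done.

Besides the shell and the picture viewer there is one more tool, called after "Request:" as name(argument=value, ...) on one line, values as JSON. step_arm: Moves the arm, as the interface text tells. Its arguments: {"type":"object","properties":{"deltas":{"type":"array"},"squeeze":{"type":"number"}},"required":["deltas"]}

```bash
mkdir -p pics; python3 - <<'E'
from bench import readout, cams, r
import cv2,numpy as np
s=readout.read_state();print({k:np.round(v,3).tolist() for k,v in s.items()},r.nose_length)
for n in ("scene","side","wrist"):
    c=cams.camera(n);cv2.imwrite(f"pics/{n}0.png",c["img"][:,:,::-1]);print(n,{k:np.round(v,4).tolist() for k,v in c.items() if k!="img"})
E
```

```text
{'time': 0.0, 'joint_positions': [1.138, 0.333, -0.065, 1.461, 0.022, 1.35, -0.088], 'joint_vel': [-0.0, 0.0, -0.0, -0.001, 0.0, 0.0, 0.0], 'joint_torque': [0.0, -62.325, 0.025, -38.989, -0.061, 0.04, 0.0], 'ee_pos': [0.249, -0.573, 0.244], 'eef_rot': [0.979, 0.204, -0.0, -0.001], 'ft_force': [-0.137, -0.79, 0.058], 'torque': [0.032, -0.004, 0.016], 'grip_force': 0.0, 'width': 0.087} 0.022
scene {'fx': 497.8083, 'fy': 497.8083, 'cx': 282.5072, 'cy': 215.8345, 'origin': [-0.0409, 0.6095, 0.6327], 'rotation': [-0.2015, 0.3508, 0.8041, -0.4357]}
side {'fx': 543.2544, 'fy': 543.2544, 'cx': 274.369, 'cy': 213.2805, 'origin': [0.4475, -0.588, 0.7042], 'rotation': [0.4406, -0.0206, -0.0236, 0.8971]}
wrist {'fx': 294.2058, 'fy': 294.2058, 'cx': 278.4319, 'cy': 209.6148, 'T_tool_cam': [[-0.0006, 0.9643, 0.2647, 0.0726], [1.0, 0.0009, -0.0012, -0.0001], [-0.0014, 0.2647, -0.9643, -0.1402], [0.0, 0.0, 0.0, 1.0]]}
```

View pics/scene0.png

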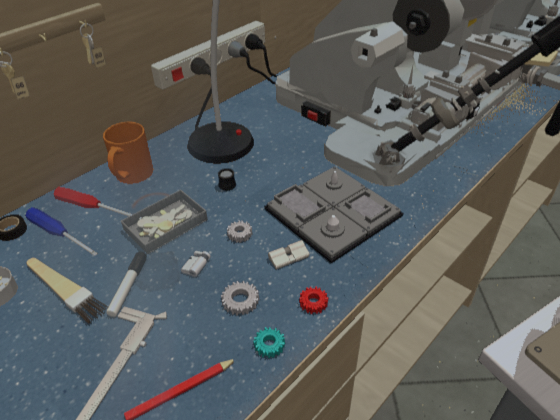

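View pics/side0.png

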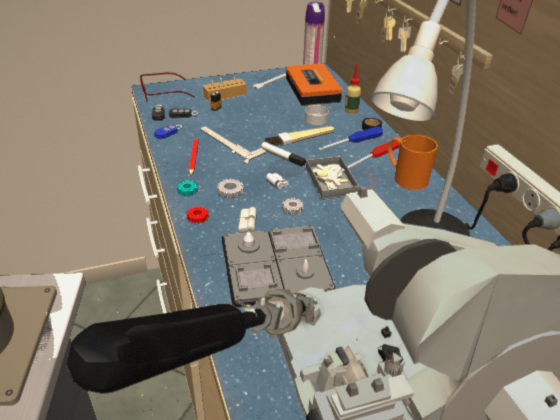

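The scene and side views show:

| Item | Scene px | Side px |
|---|---|---|
| large wheel | (239,297) | (230,187) |
| small wheel | (238,231) | (292,205) |
| long cylinder | (289,254) | (247,217) |
| short cylinder | (196,262) | (277,181) |
| thick spigot | (332,225) | (249,238) |
| thin spigot | (334,180) | (306,268) |

The cradles are at scene px (299,203) and (367,206). The red and turquoise wheels are decoys.

```bash
cat > h.py <<'E'
import numpy as np, cv2
from scipy.spatial.transform import Rotation as R
from bench import readout, cams, r
def cam(n,f=None):
    s=readout.read_state(); c=cams.camera(n)
    if n=="wrist":
        Rt=R.from_quat(s["eef_rot"]).as_matrix(); T=np.array(c["T_tool_cam"])
        c["M"]=Rt@T[:3,:3]; c["o"]=np.array(s["ee_pos"])+Rt@T[:3,3]
    else: c["M"]=R.from_quat(c["rotation"]).as_matrix(); c["o"]=np.array(c["origin"])
    if f: cv2.imwrite(f"pics/{f}.png",c["img"][:,:,::-1])
    return c
def ray(c,u,v,z):
    d=c["M"]@np.array([(u-c["cx"])/c["fx"],-(v-c["cy"])/c["fy"],-1]); return c["o"]+d*(z-c["o"][2])/d[2]
def proj(c,p):
    q=c["M"].T@(np.array(p)-c["o"]); return np.array([c["cx"]-c["fx"]*q[0]/q[2],c["cy"]+c["fy"]*q[1]/q[2]])
def mv(target,yaw_axis=None):
    """tool-frame shift to TCP target; yaw_axis = world angle wanted for the closing line (tool y)"""
    s=readout.read_state(); Rt=R.from_quat(s["eef_rot"]).as_matrix()
    sh=Rt.T@(np.array(target)-s["ee_pos"]); a=np.arctan2(Rt[1,1],Rt[0,1]); t=None
    if yaw_axis is not None:
        t=-((yaw_axis-a+np.pi/2)%np.pi-np.pi/2)  # tool z down: sign flips
    print("shift",np.round(sh,4),"yaw now",round(a,4),"turn z",t, "tilt",np.round(Rt[:,2],4),"t",s["time"])
E
python3 - <<'E'
from h import *
A,B=cam("scene"),cam("side")
L=dict(large=(239,297,230,187,.014),small=(238,231,292,205,.014),dbl=(289,254,247,217,.017),half=(196,262,277,181,.017),thick=(333,212,249,230,.049),thin=(335,170,306,257,.049),cA=(299,203,297,240,.017),cB=(367,206,258,279,.017),tray=(164,222,331,176,.01),loupe=(227,172,0,0,.033))
for k,(a,b,c,d,z) in L.items(): print(k,ray(A,a,b,z).round(3),ray(B,c,d,z).round(3))
E
```

```text
large [0.417 0.411 0.014] [0.42  0.403 0.014]
small [0.549 0.34  0.014] [0.552 0.331 0.014]
dbl [0.448 0.297 0.017] [0.456 0.29  0.017]
half [0.519 0.436 0.017] [0.525 0.418 0.017]
thick [0.465 0.193 0.049] [0.458 0.209 0.049]
thin [0.56  0.117 0.049] [0.558 0.129 0.049]
cA [0.548 0.209 0.017] [0.551 0.214 0.017]
cB [0.47  0.108 0.017] [0.471 0.109 0.017]
tray [0.649 0.441 0.01 ] [0.652 0.445 0.01 ]
loupe [0.691 0.285 0.033] [-0.504  1.72   0.033]
```

View pics/wrist0.png

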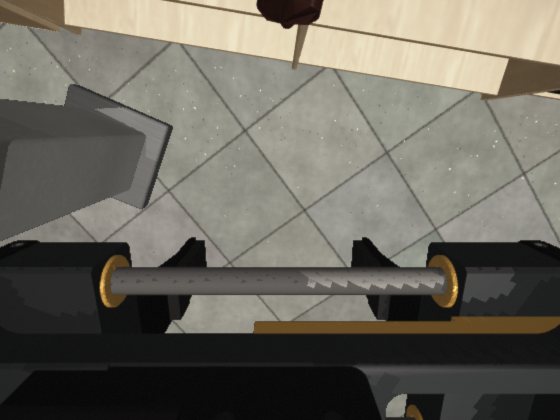

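The wrist view shows only the floor and the furniture edge. The open fingers are at about (185,270) and (375,270). Next I'll triangulate the machine and its lever so I can choose a safe transit height.

```bash
python3 - <<'E'
from h import *
A,B=cam("scene"),cam("side")
def tri(a,b):
    da=A["M"]@[(a[0]-A["cx"])/A["fx"],-(a[1]-A["cy"])/A["fy"],-1]; db=B["M"]@[(b[0]-B["cx"])/B["fx"],-(b[1]-B["cy"])/B["fy"],-1]
    S=np.stack([da,-db],1); t=np.linalg.lstsq(S,B["o"]-A["o"],rcond=None)[0]
    p,q=A["o"]+t[0]*da,B["o"]+t[1]*db; print(a,((p+q)/2).round(3),np.linalg.norm(p-q).round(3))
for a,b in [((482,82),(243,322)),((552,30),(85,350)),((387,153),(310,308)),((425,25),(380,275)),((385,40),(365,205)),((390,180),(300,390)),((213,0),(467,10))]: tri(a,b)
print(ray(A,385,180,.0),ray(A,330,140,0))
cv2.imwrite("pics/orgz.png",cv2.resize(A["img"][100:240,240:560,::-1],None,fx=2.5,fy=2.5,interpolation=cv2.INTER_CUBIC))
E
```

```text
(482, 82) [ 0.455 -0.137  0.197] 0.025
(552, 30) [ 0.353 -0.227  0.296] 0.124
(387, 153) [0.547 0.    0.053] 0.008
(425, 25) [ 0.612 -0.127  0.255] 0.009
(385, 40) [ 0.607 -0.013  0.264] 0.013
(390, 180) [ 0.551 -0.056 -0.061] 0.041
(213, 0) [0.782 0.25  0.39 ] 0.115
[0.52642551 0.01179907 0.        ] [0.70618973 0.01729123 0.        ]
```

View pics/orgz.png

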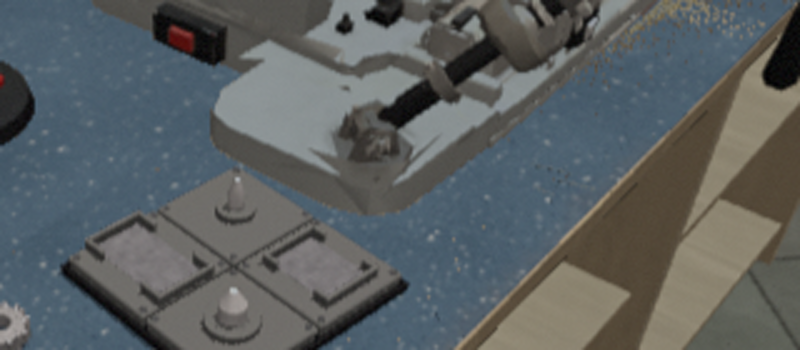

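The zoomed crop at (125,260) shows the long cradle near world (0.55,0.21). The short cradle, at crop (320,265), is near (0.47,0.108). The machine lever rises toward the robot, so I'll cross it high.

Request:
step_arm(deltas=[[[0,0,0,0,0,-0.06,100],[0,0,0,0,0,-0.12,100],[0,0,0,0,0,-0.18,100],[0,0,0,0,0,-0.235,100],[0,0,0,0,0,-0.235,100]]])

```text
time: 0.98
ee_pos: [0.2493, -0.5737, 0.4845]
eef_rot: [0.979, 0.203, 0.001, 0.004]
ft_force: [-0.3, 0.2, -1.3]
width: 0.0869
grip_force: 0.0
```

Request:
step_arm(deltas=[[[0,0,-0.18,0.035,-0.045,0,100],[0,0,-0.36,0.07,-0.09,0,100],[0,0,-0.54,0.105,-0.134,0,100],[0,0,-0.72,0.139,-0.179,0,100],[0,0,-0.9,0.174,-0.223,0,100],[0,0,-1.08,0.209,-0.268,0,100],[0,0,-1.26,0.244,-0.313,0,100],[0,0,-1.44,0.278,-0.357,0,100],[0,0,-1.62,0.313,-0.402,0,100],[0,0,-1.8,0.348,-0.447,0,100],[0,0,-1.98,0.383,-0.491,0,100],[0,0,-2.16,0.418,-0.536,0,100],[0,0,-2.34,0.452,-0.581,0,100],[0,0,-2.52,0.487,-0.625,0,100],[0,0,-2.73,0.522,-0.67,0,100],[0,0,-2.73,0.522,-0.67,0.03,100],[0,0,-2.73,0.522,-0.67,0.08,100],[0,0,-2.73,0.522,-0.67,0.08,100]]])

```text
time: 3.22
ee_pos: [0.4597, 0.2479, 0.3962]
eef_rot: [0.001, 1.0, -0.002, -0.003]
ft_force: [0.0, -0.9, 0.8]
width: 0.087
grip_force: 0.0
```

```bash
python3 - <<'E'
from h import *
s=readout.read_state();print(s["time"],s["ee_pos"],s["eef_rot"],s["joint_positions"])
c=cam("wrist","w1")
E
```

```text
3.225 [0.45969846 0.24792904 0.3961671 ] [ 9.98456077e-04  9.99993958e-01 -1.85640942e-03 -2.76409485e-03] [ 0.29302347  0.17533895 -0.99736947  1.413954    0.14668688  1.63778996
  0.88042937]
```

View pics/w1.png

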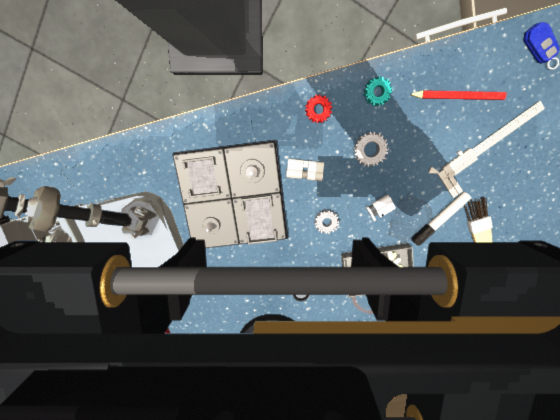

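The wrist view shows everything:

| Item | px |
|---|---|
| large wheel | (371,149) |
| small wheel | (327,222) |
| long cylinder | (305,169) |
| short cylinder | (381,206) |
| thick spigot | (253,172) |
| thin spigot | (212,224) |
| short cradle | (203,177) |
| long cradle | (260,219) |

Now I'll measure these with contours.

```bash
cat >> h.py <<'E'
def blob(c,u,v,z,w=32,thr=None,ang=True):
    """bright low-saturation blob round (u,v): world centre, long-side angle, size"""
    u,v=int(u),int(v); x0,y0=max(u-w,0),max(v-w,0)
    p=c["img"][y0:v+w,x0:u+w]; h=cv2.cvtColor(p,cv2.COLOR_RGB2HSV); red=np.ascontiguousarray(p[:,:,0])
    t,m=cv2.threshold(red,thr or 0,255,cv2.THRESH_BINARY+(0 if thr else cv2.THRESH_OTSU))
    cs,_=cv2.findContours(m,cv2.RETR_EXTERNAL,cv2.CHAIN_APPROX_NONE)
    k=max(cs,key=cv2.contourArea)[:,0,:].astype(float)+[x0,y0]
    W=np.array([ray(c,a,b,z)[:2] for a,b in k]).astype(np.float32)
    box=cv2.boxPoints(cv2.minAreaRect(W)); e=[box[1]-box[0],box[2]-box[1]]; e.sort(key=np.linalg.norm)
    circ=cv2.minEnclosingCircle(W)
    print("thr",t,"rect ctr",box.mean(0).round(4),"L,W",round(float(np.linalg.norm(e[1])),4),round(float(np.linalg.norm(e[0])),4),"ang",round(float(np.arctan2(e[1][1],e[1][0])%np.pi),3),"circ",np.round(circ[0],4),round(circ[1],4)); return box,circ
E
python3 - <<'E'
from h import *
c=cam("wrist")
for n,u,v,z,w in [("large",371,149,.014,22),("small",327,222,.014,18),("dbl",305,169,.017,24),("half",381,206,.017,20)]: print(n);blob(c,u,v,z,w)
for n,u,v in [("c1",174,154),("c2",276,141),("c3",287,239),("c4",188,248)]: print(n,ray(c,u,v,.017).round(4))
for n,u,v in [("thicktip",253,172),("thintip",212,225)]: print(n,ray(c,u,v,.049).round(4))
print(ray(c,203,177,.017).round(4),ray(c,260,219,.017).round(4))
cv2.imwrite("pics/w1z.png",cv2.resize(c["img"][70:270,160:420,::-1],None,fx=3,fy=3,interpolation=cv2.INTER_CUBIC))
E
```

```text
large
thr 136.0 rect ctr [0.4201 0.4079] L,W 0.0575 0.0571 ang 1.02 circ [0.4204 0.4072] 0.0302
small
thr 185.0 rect ctr [0.5529 0.3351] L,W 0.0431 0.0423 ang 2.065 circ [0.5543 0.3368] 0.0234
dbl
thr 178.0 rect ctr [0.4549 0.2922] L,W 0.0647 0.0328 ang 1.463 circ [0.455  0.2918] 0.0346
half
thr 170.0 rect ctr [0.5215 0.4382] L,W 0.0326 0.0308 ang 2.085 circ [0.5218 0.4373] 0.0207
c1 [0.4298 0.0644 0.017 ]
c2 [0.4081 0.2432 0.017 ]
c3 [0.5889 0.2631 0.017 ]
c4 [0.6068 0.0741 0.017 ]
thicktip [0.4573 0.2049 0.049 ]
thintip [0.5502 0.1306 0.049 ]
[0.4705 0.1124 0.017 ] [0.5492 0.2128 0.017 ]
```

View pics/w1z.png

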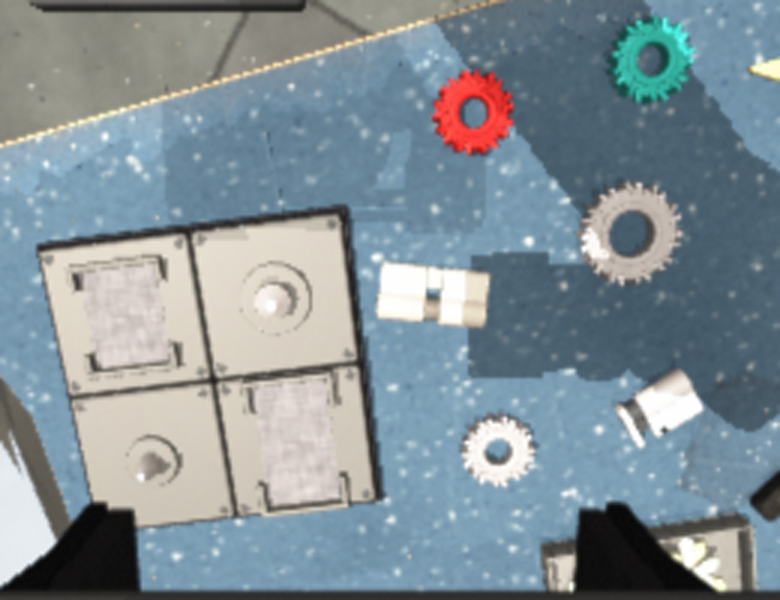

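The enlarged view confirms the layout. The organiser yaw is about +0.11 rad, the module cross is at about (231,197) in the full image, and the long axes of the cradles run along world x. I'll start with the large wheel: hover above it, look, then pick.

Request:
step_arm(deltas=[[[0,0,-0.03,0.01,0.04,0.049,100],[0,0,-0.06,0.02,0.08,0.098,100],[0,0,-0.09,0.03,0.12,0.147,100],[0,0,-0.108,0.04,0.16,0.196,100],[0,0,-0.108,0.04,0.16,0.196,100],[0,0,-0.108,0.04,0.16,0.196,100]]])

```text
time: 4.08
ee_pos: [0.4223, 0.4099, 0.2054]
eef_rot: [-0.053, 0.999, 0.001, 0.001]
ft_force: [0.5, -0.1, 1.1]
width: 0.0871
grip_force: 0.0
```

```bash
python3 - <<'E'
from h import *
c=cam("wrist");u,v=proj(c,[.4203,.4074,.014]);print(u,v)
b,k=blob(c,u,v,.014,36)
b,k=blob(c,u,v,.014,36,110)
mv([*k[0],.025],1.679)
E
```

```text
276.4909259167752 191.4374578774498
thr 164.0 rect ctr [0.4203 0.4079] L,W 0.0588 0.058 ang 2.576 circ [0.4221 0.4061] 0.0321
thr 110.0 rect ctr [0.4218 0.4029] L,W 0.0843 0.0746 ang 0.07 circ [0.4231 0.3914] 0.049
shift [ 0.002  -0.0182  0.1808] yaw now 1.6751 turn z -0.003943333576950536 tilt [ 0.0025  0.0016 -1.    ] t 4.125
```

Request:
step_arm(deltas=[[[0,0,0,0.002,-0.002,0.06,100],[0,0,0,0.002,-0.002,0.12,100],[0,0,0,0.002,-0.002,0.16,100],[0,0,0,0.002,-0.002,0.18,100],[0,0,0,0.002,-0.002,0.18,100],[0,0,0,0.002,-0.002,0.18,50],[0,0,0,0.002,-0.002,0.18,50],[0,0,0,0.002,-0.002,0.18,50],[0,0,0,0.002,-0.002,0.18,50]]], squeeze=25)

```text
time: 5.25
ee_pos: [0.4196, 0.4073, 0.024]
eef_rot: [-0.053, 0.999, 0.0, 0.0]
ft_force: [0.3, -0.4, 3.4]
width: 0.0598
grip_force: 25.0
```

Gripped at 59.8 mm. I'll lift and stop beside the thick spigot to look at it.

Request:
step_arm(deltas=[[[0,0,0,0,0,-0.05,50],[0,0,0,0,0,-0.11,50],[0,0,0,-0.015,-0.05,-0.15,50],[0,0,0,-0.03,-0.105,-0.176,50],[0,0,0,-0.045,-0.16,-0.176,50],[0,0,0,-0.058,-0.209,-0.176,50],[0,0,0,-0.058,-0.209,-0.176,50],[0,0,0,-0.058,-0.209,-0.176,50]]])

```text
time: 6.25
ee_pos: [0.4988, 0.2059, 0.1995]
eef_rot: [-0.053, 0.999, 0.0, -0.0]
ft_force: [-1.3, 1.6, -1.2]
width: 0.0595
grip_force: 25.0
```

```bash
python3 - <<'E'
from h import *
c=cam("wrist","w2")
s=readout.read_state();print(s["ee_pos"],s["width"])
print(proj(c,[.4573,.2049,.049]),proj(c,[.457,.203,.023]))
E
```

```text
[0.49853822 0.20663293 0.19954575] 0.05957663662603142
[282.11798962 161.26476686] [280.11116289 158.21858203]
```

View pics/w2.png

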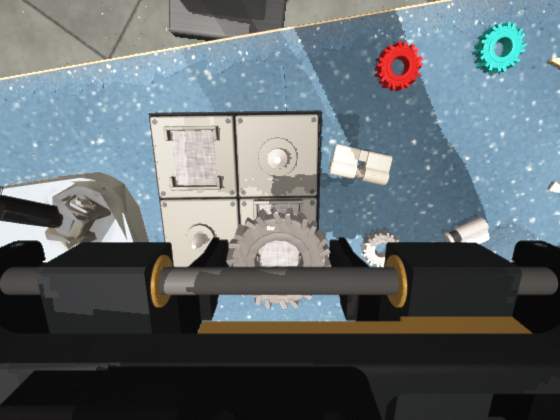

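The spigot tip is at (279,157), the module deck spans about (236–320, 114–197), and the wheel is held level at (279,255). I'll work out the module positions from the deck edges and the tip.

```bash
cat > pics/pts.py <<'E'
E
python3 - <<'E'
from h import *
c=cam("wrist")
P={n:ray(c,*p,.017)[:2] for n,p in dict(tl=(150.5,114.5),tr=(321,112),m=(239.5,198),mt=(235.5,113.5),mr=(319,198),ml=(161,198)).items()}
for k,v in P.items(): print(k,v.round(4))
for a,b in [("tl","tr"),("ml","mr"),("mt","m"),("tr","mr")]:
    d=P[b]-P[a]; print(a,b,np.linalg.norm(d).round(4),(np.degrees(np.arctan2(d[1],d[0]))).round(2))
print("thick from deck corners",((P["tr"]+P["m"]+P["mt"]+P["mr"])/4).round(4))
# shoulder circle: canny + hough
g=cv2.cvtColor(c["img"],cv2.COLOR_RGB2GRAY)[125:190,240:315]
g=cv2.resize(g,None,fx=4,fy=4,interpolation=cv2.INTER_CUBIC)
h=cv2.HoughCircles(g,cv2.HOUGH_GRADIENT,1.5,40,param1=100,param2=30,minRadius=60,maxRadius=100)
if h is not None:
  for x,y,q in h[0][:3]: print("hough",x/4+240,y/4+125,q/4,ray(c,x/4+240,y/4+125,.023).round(4))
print("tip",ray(c,279,157,.049).round(4))
s=readout.read_state()
cv2.imwrite("pics/w2z.png",cv2.resize(c["img"][100:220,180:340,::-1],None,fx=5,fy=5,interpolation=cv2.INTER_CUBIC))
E
```

```text
tl [0.4269 0.0642]
tr [0.4054 0.241 ]
m [0.5063 0.1632]
mt [0.4164 0.1525]
mr [0.4967 0.2521]
ml [0.5158 0.0753]
tl tr 0.1781 96.94
ml mr 0.1778 96.16
mt m 0.0905 6.79
tr mr 0.092 6.93
thick from deck corners [0.4562 0.2022]
hough 276.5625 157.4375 19.05 [0.4564 0.1999 0.023 ]
tip [0.4533 0.2021 0.049 ]
```

View pics/w2z.png

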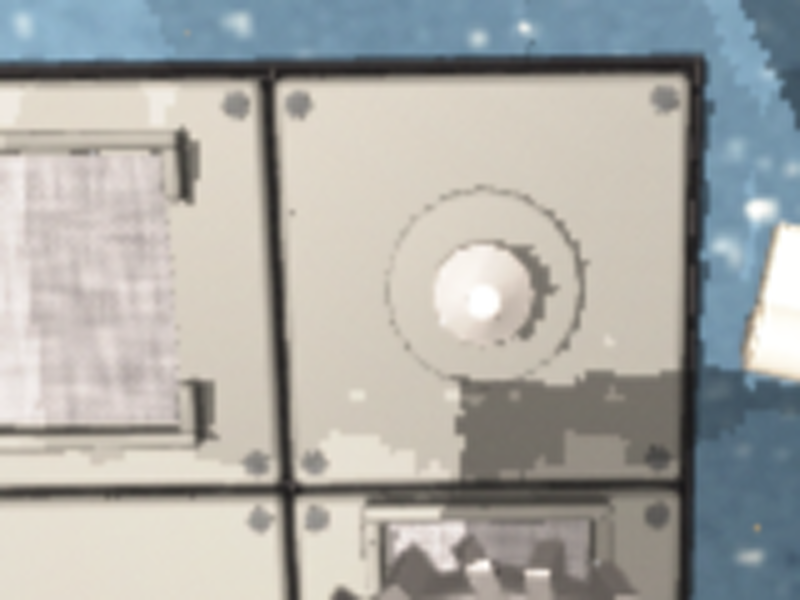

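Refined from the crop: shoulder centre at full-image px (277,157), tip at (276.3,160) and module cross at (236.7,197.5). That gives a thick spigot at (0.456,0.1997) and organiser yaw 0.119 rad. The other modules follow: short cradle (0.4667,0.1103), long cradle (0.5454,0.2104), thin spigot (0.556,0.121).

Request:
step_arm(deltas=[[[0,0,0,0.02,-0.001,0.02,50],[0,0,0,0.0435,-0.0025,0.06,50],[0,0,0,0.0435,-0.0025,0.1,50],[0,0,0,0.0435,-0.0025,0.11,50],[0,0,0,0.0435,-0.0025,0.11,50],[0,0,0,0.0435,-0.0025,0.12,50],[0,0,0,0.0435,-0.0025,0.13,50],[0,0,0,0.0435,-0.0025,0.14,50],[0,0,0,0.0435,-0.0025,0.147,50],[0,0,0,0.0435,-0.0025,0.147,50]]])

```text
time: 7.6
ee_pos: [0.4559, 0.1982, 0.052]
eef_rot: [-0.053, 0.999, -0.0, -0.0]
ft_force: [0.2, -0.5, -0.4]
width: 0.0595
grip_force: 25.0
```

Request:
step_arm(deltas=[[[0,0,0,0,0,0.003,50],[0,0,0,0,0,0.005,50],[0,0,0,0,0,0.005,80],[0,0,0,0,0,0.005,85],[0,0,0,0,0,0.005,85],[0,0,0,0,0,-0.03,85],[0,0,0,0,0,-0.09,100],[0,0,0,0,0,-0.15,100],[0,0,0,0,0,-0.15,100]]])

```text
time: 8.72
ee_pos: [0.4582, 0.1996, 0.2068]
eef_rot: [-0.053, 0.999, 0.0, 0.004]
ft_force: [0.9, -0.3, -1.4]
width: 0.0865
grip_force: 0.0
```

```bash
python3 - <<'E'
from h import *
c=cam("wrist","w3")
for z in (.037,): blob(c,*proj(c,[.456,.1997,.037]),z,40)
mv([.5540,.3365,.2])
mv([.5540,.3365,.2],.119)
s=readout.read_state();print(s["joint_positions"].round(2) if hasattr(s["joint_positions"],"round") else s["joint_positions"])
E
```

```text
thr 163.0 rect ctr [0.4528 0.1984] L,W 0.08 0.08 ang 0.106 circ [0.4522 0.1985] 0.0557
shift [-0.1108  0.1269  0.0047] yaw now 1.6765 turn z None tilt [ 0.004 -0.    -1.   ] t 8.775
shift [-0.1108  0.1269  0.0047] yaw now 1.6765 turn z 1.5575047878166044 tilt [ 0.004 -0.    -1.   ] t 8.775
[ 0.47  0.21 -1.06  1.8   0.2   1.24  1.03]
```

View pics/w3.png

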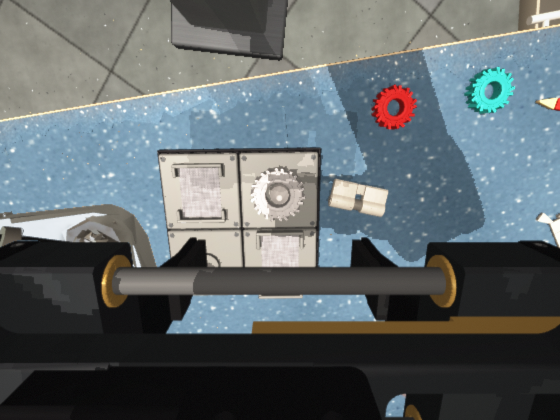

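The large wheel is seated on its spigot, with the tip centred in the bore at (278,193). Next is the small wheel. I'll turn the gripper 90° so its body stays clear of the machine at the thin spigot.

Request:
step_arm(deltas=[[[0,0,0.18,-0.012,0.014,0,100],[0,0,0.36,-0.025,0.028,0,100],[0,0,0.54,-0.037,0.042,0,100],[0,0,0.72,-0.05,0.056,0,100],[0,0,0.9,-0.062,0.07,0,100],[0,0,1.08,-0.074,0.084,0,100],[0,0,1.26,-0.087,0.098,0,100],[0,0,1.44,-0.1,0.113,0,100],[0,0,1.56,-0.111,0.127,0.005,100],[0,0,1.56,-0.111,0.127,0.005,100],[0,0,1.56,-0.111,0.127,0.005,100]]])

```text
time: 10.15
ee_pos: [0.5526, 0.3358, 0.1966]
eef_rot: [0.664, 0.748, -0.001, -0.0]
ft_force: [-0.0, -0.8, -0.5]
width: 0.087
grip_force: 0.0
```

```bash
python3 - <<'E'
from h import *
c=cam("wrist","w4");u,v=proj(c,[.554,.3365,.014]);print(u,v)
b,k=blob(c,u,v,.014,30)
mv([*k[0],.024],.119)
mv([*b.mean(0),.024],.119)
print(readout.read_state()["joint_positions"])
E
```

```text
279.63433002380015 194.79884248687176
thr 183.0 rect ctr [0.5531 0.3357] L,W 0.0447 0.0434 ang 1.308 circ [0.5533 0.336 ] 0.0229
shift [0.0004 0.0006 0.173 ] yaw now 0.1188 turn z -0.00020580604659459212 tilt [-6.e-04 -9.e-04 -1.e+00] t 10.2
shift [1.00e-04 3.00e-04 1.73e-01] yaw now 0.1188 turn z -0.00020580604659459212 tilt [-6.e-04 -9.e-04 -1.e+00] t 10.2
[-0.09826609  0.50497002 -0.71969589  1.43015746  0.33460604  1.33204842
 -0.71624118]
```

Request:
step_arm(deltas=[[[0,0,0,0,0,0.06,100],[0,0,0,0,0,0.12,100],[0,0,0,0,0,0.155,100],[0,0,0,0,0,0.172,100],[0,0,0,0,0,0.172,100],[0,0,0,0,0,0.172,40],[0,0,0,0,0,0.172,40],[0,0,0,0,0,0.172,40],[0,0,0,0,0,0.172,40],[0,0,0,0,0,0.172,40]]], squeeze=25)

```text
time: 11.45
ee_pos: [0.5531, 0.3364, 0.0256]
eef_rot: [0.665, 0.747, -0.0, 0.0]
ft_force: [0.2, -0.6, 1.7]
width: 0.0451
grip_force: 18.3
```

```bash
python3 - <<'E'
from h import *
mv([.556,.121,.2]);mv([.556,.09,.2])
E
```

```text
shift [-0.2143 -0.0223 -0.1744] yaw now 0.117 turn z None tilt [ 1.e-04 -1.e-04 -1.e+00] t 11.45
shift [-0.245  -0.0259 -0.1744] yaw now 0.117 turn z None tilt [ 1.e-04 -1.e-04 -1.e+00] t 11.45
```

Request:
step_arm(deltas=[[[0,0,0,0,0,-0.06,40],[0,0,0,0,0,-0.12,40],[0,0,0,-0.04,-0.005,-0.16,40],[0,0,0,-0.09,-0.01,-0.194,40],[0,0,0,-0.145,-0.017,-0.194,40],[0,0,0,-0.2,-0.024,-0.194,40],[0,0,0,-0.247,-0.03,-0.194,40],[0,0,0,-0.247,-0.03,-0.194,40],[0,0,0,-0.247,-0.03,-0.194,40]]])

```text
time: 12.58
ee_pos: [0.552, 0.0882, 0.2196]
eef_rot: [0.664, 0.747, 0.0, -0.0]
ft_force: [0.2, 0.7, -1.1]
width: 0.0447
grip_force: 25.0
```

```bash
python3 - <<'E'
from h import *
c=cam("wrist");s=readout.read_state();print(s["ee_pos"],s["width"],s["grip_force"])
u,v=proj(c,[.556,.121,.023]);t=proj(c,[.556,.121,.049]);print(u,v,t)
x0,y0=int(u)-60,int(v)-45
cv2.imwrite("pics/w5z.png",cv2.resize(c["img"][y0:y0+110,x0:x0+120,::-1],None,fx=5,fy=5,interpolation=cv2.INTER_CUBIC));print(x0,y0)
E
```

```text
[0.55194749 0.08890221 0.21957351] 0.04451589655786593 24.999921256676316
284.9235074080544 165.22845190896686 [285.45035507 168.18371008]
224 120
```

View pics/w5z.png

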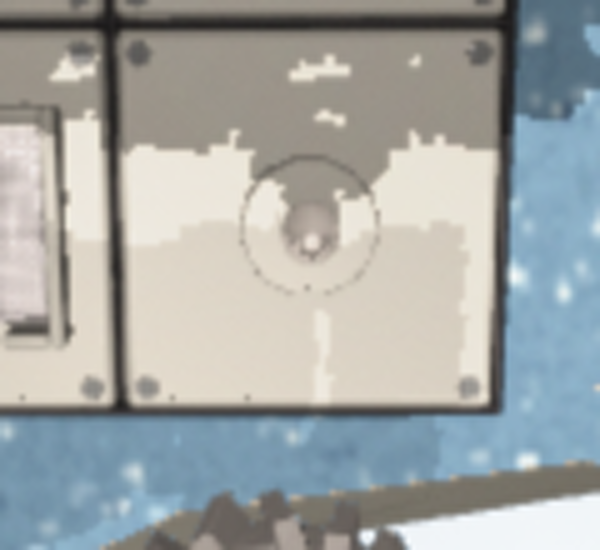

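The crop shows the thin spigot's shoulder centre at (285.6,164.6) and its tip at (285.8,168.2). Both are within 1 px of prediction, so the spigot is at (0.5565,0.1213).

Request:
step_arm(deltas=[[[0,0,0,0.032,0.008,0.02,40],[0,0,0,0.032,0.008,0.07,40],[0,0,0,0.032,0.008,0.11,40],[0,0,0,0.032,0.008,0.12,40],[0,0,0,0.032,0.008,0.12,40],[0,0,0,0.032,0.008,0.135,40],[0,0,0,0.032,0.008,0.15,40],[0,0,0,0.032,0.008,0.16,40],[0,0,0,0.032,0.008,0.166,40],[0,0,0,0.032,0.008,0.166,40]]])

```text
time: 13.88
ee_pos: [0.5562, 0.1203, 0.0532]
eef_rot: [0.665, 0.747, -0.0, -0.0]
ft_force: [0.2, -0.1, -1.7]
width: 0.0451
grip_force: 25.0
```

Request:
step_arm(deltas=[[[0,0,0,0,0,0.003,40],[0,0,0,0,0,0.0045,40],[0,0,0,0,0,0.0045,66],[0,0,0,0,0,0.0045,68],[0,0,0,0,0,0.0045,68],[0,0,0,0,0,-0.02,68],[0,0,0,0,0,-0.07,68],[0,0,0,0,0,-0.12,100],[0,0,0.05,0.04,-0.018,-0.147,100],[0,0,0.12,0.095,-0.042,-0.147,100],[0,0,0.2,0.145,-0.064,-0.147,100],[0,0,0.225,0.182,-0.081,-0.147,100],[0,0,0.225,0.182,-0.081,-0.147,100],[0,0,0.225,0.182,-0.081,-0.147,100]]])

```text
time: 15.62
ee_pos: [0.4551, 0.291, 0.2005]
eef_rot: [0.744, 0.668, -0.0, 0.0]
ft_force: [1.3, -0.5, -0.7]
width: 0.087
grip_force: 0.0
```

```bash
python3 - <<'E'
from h import *
c=cam("wrist","w6")
s=readout.read_state();print(s["joint_positions"])
u,v=proj(c,[.455,.292,.017]);print(u,v)
b,k=blob(c,u,v,.017,45)
mv([*b.mean(0),.025],-.108)
A=cam("scene"); x,y=map(int,proj(A,[.5565,.1213,.03])); 
cv2.imwrite("pics/s6.png",cv2.resize(A["img"][y-40:y+70,x-90:x+90,::-1],None,fx=4,fy=4,interpolation=cv2.INTER_CUBIC))
E
```

```text
[ 0.03121664  0.2644327  -0.78666635  1.71295797  0.19708325  1.24590753
 -0.91078791]
277.8590747818696 194.38049358001322
thr 179.0 rect ctr [0.4544 0.2934] L,W 0.0657 0.0345 ang 1.454 circ [0.4549 0.2933] 0.0369
shift [ 0.0028 -0.0014  0.1754] yaw now -0.1093 turn z -0.0013257328021314407 tilt [ 2.e-04 -6.e-04 -1.e+00] t 15.675
```

View pics/s6.png

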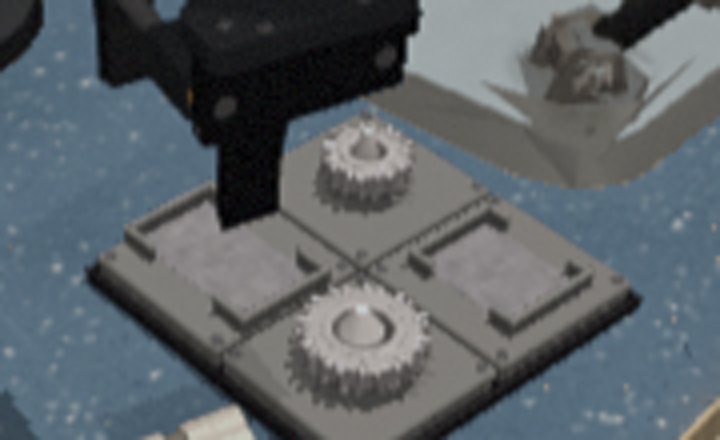

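View pics/w6.png

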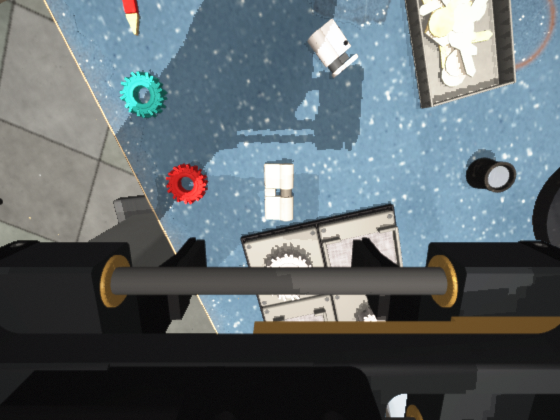

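Both wheels sit flat on their spigots in the scene crop. The long cylinder is at (279,192) in the wrist view, with its cam mid-length. The short cylinder is at (333,47). Now I'll grasp the long one.

Request:
step_arm(deltas=[[[0,0,0,0.0025,-0.0015,0.06,65],[0,0,0,0.0025,-0.0015,0.12,65],[0,0,0,0.0025,-0.0015,0.16,65],[0,0,0,0.0025,-0.0015,0.175,65],[0,0,0,0.0025,-0.0015,0.175,65],[0,0,0,0.0025,-0.0015,0.175,30],[0,0,0,0.0025,-0.0015,0.175,30],[0,0,0,0.0025,-0.0015,0.175,30],[0,0,0,0.0025,-0.0015,0.175,30]]], squeeze=30)

```text
time: 16.85
ee_pos: [0.4541, 0.2944, 0.0262]
eef_rot: [0.744, 0.668, 0.001, 0.0]
ft_force: [1.1, -1.3, 5.7]
width: 0.0314
grip_force: 30.0
```

```bash
python3 - <<'E'
from h import *
mv([.5454,.2104,.12],1.690)
mv([.4667,.1103,.12],1.690)
E
```

```text
shift [-0.0736  0.1    -0.0936] yaw now -0.1082 turn z 1.3434415078898878 tilt [ 1.4e-03  2.0e-04 -1.0e+00] t 16.85
shift [-0.1816  0.0326 -0.0938] yaw now -0.1082 turn z 1.3434415078898878 tilt [ 1.4e-03  2.0e-04 -1.0e+00] t 16.85
```

Request:
step_arm(deltas=[[[0,0,0,0,0,-0.05,30],[0,0,0,0,0,-0.09,30],[0,0,-0.18,-0.007,0.01,-0.12,30],[0,0,-0.36,-0.015,0.02,-0.12,30],[0,0,-0.54,-0.022,0.03,-0.12,30],[0,0,-0.72,-0.03,0.04,-0.12,30],[0,0,-0.9,-0.037,0.05,-0.12,30],[0,0,-1.08,-0.044,0.06,-0.12,30],[0,0,-1.26,-0.052,0.07,-0.12,30],[0,0,-1.44,-0.06,0.08,-0.12,30],[0,0,-1.62,-0.067,0.09,-0.12,30],[0,0,-1.798,-0.0735,0.099,-0.12,30],[0,0,-1.798,-0.0735,0.099,-0.1,30],[0,0,-1.798,-0.0735,0.099,-0.08,30],[0,0,-1.798,-0.0735,0.099,-0.08,30]]])

```text
time: 18.73
ee_pos: [0.5422, 0.2103, 0.103]
eef_rot: [-0.059, 0.998, -0.001, -0.002]
ft_force: [-0.5, 0.2, -1.2]
width: 0.0312
grip_force: 30.0
```

```bash
python3 - <<'E'
from h import *
mv([.5445,.2103,.046],1.690)
s=readout.read_state();print(s["width"],s["grip_force"],s["joint_positions"],s["ee_pos"])
E
```

```text
shift [-0.0025 -0.0002  0.057 ] yaw now 1.6888 turn z -0.0012180642562080735 tilt [-0.0037 -0.0013 -1.    ] t 18.725
0.031198595872650937 29.999558481940767 [ 0.32845599  0.56819072 -1.00115953  1.69619828  0.51344623  1.17006963
  0.87773575] [0.54220312 0.2103001  0.10303799]
```

Request:
step_arm(deltas=[[[0,0,0,-0.0025,0,0.02,30],[0,0,0,-0.0025,0,0.035,30],[0,0,0,-0.0025,0,0.045,30],[0,0,0,-0.0025,0,0.053,30],[0,0,0,-0.0025,0,0.056,30],[0,0,0,-0.0025,0,0.058,30],[0,0,0,-0.0025,0,0.058,30]]])

```text
time: 19.6
ee_pos: [0.5466, 0.2108, 0.0477]
eef_rot: [-0.06, 0.998, 0.0, 0.0]
ft_force: [-0.6, 0.3, -1.1]
width: 0.0315
grip_force: 30.0
```

Request:
step_arm(deltas=[[[0,0,0,0,0,0.003,30],[0,0,0,0,0,0.004,30],[0,0,0,0,0,0.004,60],[0,0,0,0,0,0.004,62],[0,0,0,0,0,0.004,62],[0,0,0,0,0,-0.02,62],[0,0,0,0,0,-0.07,62],[0,0,0,0,0,-0.12,62],[0,0,0.18,-0.001,0.035,-0.152,62],[0,0,0.36,-0.001,0.07,-0.152,65],[0,0,0.54,-0.001,0.105,-0.152,65],[0,0,0.72,-0.002,0.14,-0.152,65],[0,0,0.9,-0.002,0.175,-0.152,65],[0,0,1.08,-0.003,0.21,-0.152,65],[0,0,1.18,-0.003,0.2285,-0.152,65],[0,0,1.18,-0.003,0.2285,-0.152,65],[0,0,1.18,-0.003,0.2285,-0.152,65]]])

```text
time: 21.72
ee_pos: [0.5228, 0.4371, 0.2004]
eef_rot: [0.505, 0.863, 0.0, 0.0]
ft_force: [-0.2, -0.1, -0.3]
width: 0.0563
grip_force: 0.0
```

```bash
python3 - <<'E'
from h import *
c=cam("wrist")
u,v=proj(c,[.5215,.438,.017]);print(u,v)
b,k=blob(c,u,v,.017,40); b,k=blob(c,u,v,.017,40,120)
mv([*b.mean(0),.026],.51)
x0,y0=int(u)-45,int(v)-45
a=cv2.resize(c["img"][y0:y0+90,x0:x0+90,::-1],(400,400),interpolation=cv2.INTER_CUBIC)
A=cam("scene"); x,y=map(int,proj(A,[.506,.16,.02]))
d=cv2.resize(A["img"][y-45:y+45,x-45:x+45,::-1],(400,400),interpolation=cv2.INTER_CUBIC)
cv2.imwrite("pics/w7.png",np.hstack([a,d]));print(x0,y0)
E
```

```text
277.53662489078886 193.88036607631076
thr 184.0 rect ctr [0.5229 0.4411] L,W 0.0337 0.0317 ang 2.171 circ [0.5223 0.4419] 0.0219
thr 120.0 rect ctr [0.521  0.4364] L,W 0.0921 0.0885 ang 0.511 circ [0.522  0.4346] 0.0626
shift [ 0.0008 -0.0021  0.1742] yaw now 0.5105 turn z 0.00048039956455103727 tilt [ 7.e-04 -2.e-04 -1.e+00] t 21.775
232 148
```

View pics/w7.png

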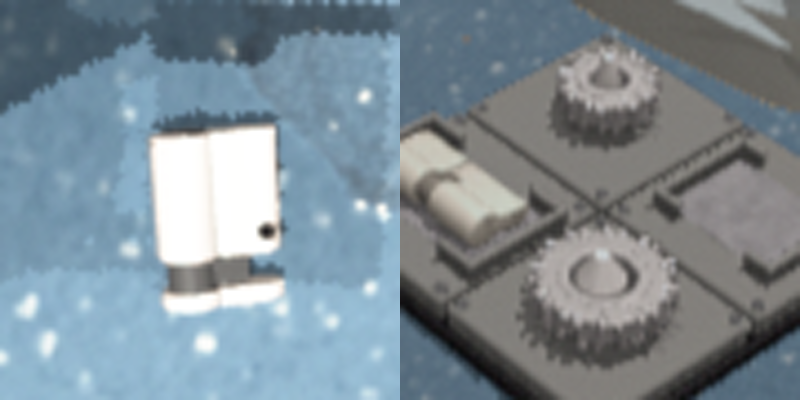

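The left half shows the short cylinder with corners at crop (150,135), (278,122), (283,298) and (166,312), about 5° off the tool. The right half shows the long cylinder lying in its cradle. Now I'll grasp the short one.

Request:
step_arm(deltas=[[[0,0,-0.085,-0.0015,0.003,0.06,65],[0,0,-0.085,-0.0015,0.003,0.12,65],[0,0,-0.085,-0.0015,0.003,0.16,65],[0,0,-0.085,-0.0015,0.003,0.174,65],[0,0,-0.085,-0.0015,0.003,0.174,65],[0,0,-0.085,-0.0015,0.003,0.174,30],[0,0,-0.085,-0.0015,0.003,0.174,30],[0,0,-0.085,-0.0015,0.003,0.174,30],[0,0,-0.085,-0.0015,0.003,0.174,30]]], squeeze=30)

```text
time: 22.95
ee_pos: [0.5258, 0.4384, 0.0262]
eef_rot: [0.469, 0.883, 0.0, 0.0]
ft_force: [-0.0, -0.5, 4.2]
width: 0.0318
grip_force: 30.0
```

```bash
python3 - <<'E'
from h import *
print(readout.read_state()["ee_pos"]);mv([.4667,.1103,.12],1.690)
E
```

```text
[0.52582625 0.43836935 0.02621301]
shift [-0.2386 -0.2328 -0.0939] yaw now 0.595 turn z -1.0950099031600038 tilt [ 7.e-04  3.e-04 -1.e+00] t 22.95
```

Request:
step_arm(deltas=[[[0,0,0,0,0,-0.05,30],[0,0,0,0,0,-0.1,30],[0,0,-0.15,-0.03,-0.03,-0.13,30],[0,0,-0.3,-0.06,-0.06,-0.13,30],[0,0,-0.45,-0.09,-0.09,-0.13,30],[0,0,-0.6,-0.125,-0.125,-0.13,30],[0,0,-0.75,-0.165,-0.16,-0.13,30],[0,0,-0.92,-0.205,-0.2,-0.13,30],[0,0,-1.095,-0.238,-0.234,-0.13,30],[0,0,-1.095,-0.238,-0.234,-0.11,30],[0,0,-1.095,-0.238,-0.234,-0.08,30],[0,0,-1.095,-0.238,-0.234,-0.08,30],[0,0,-1.095,-0.238,-0.234,-0.08,30]]])

```text
time: 24.58
ee_pos: [0.4655, 0.1106, 0.1065]
eef_rot: [-0.06, 0.998, 0.0, 0.0]
ft_force: [0.5, 0.2, -1.5]
width: 0.0315
grip_force: 30.0
```

```bash
python3 - <<'E'
from h import *
mv([.4651,.1103,.0475],1.690);s=readout.read_state();print(s["ee_pos"],s["width"],s["grip_force"])
E
```

```text
shift [ 0.0005 -0.0002  0.059 ] yaw now 1.691 turn z 0.0009536377989796119 tilt [ 7.e-04  3.e-04 -1.e+00] t 24.575
[0.46550442 0.11056652 0.10645398] 0.03145136085405031 29.99862492084503
```

Request:
step_arm(deltas=[[[0,0,0,0,0,0.025,30],[0,0,0,0,0,0.045,30],[0,0,0,0,0,0.055,30],[0,0,0,0,0,0.059,30],[0,0,0,0,0,0.059,30]]])

```text
time: 25.2
ee_pos: [0.4656, 0.1101, 0.0471]
eef_rot: [-0.06, 0.998, 0.0, 0.0]
ft_force: [0.6, -0.2, -1.2]
width: 0.0315
grip_force: 30.0
```

Request:
step_arm(deltas=[[[0,0,0,0,0,0.002,30],[0,0,0,0,0,0.004,30],[0,0,0,0,0,0.004,30],[0,0,0,0,0,0.004,58],[0,0,0,0,0,0.004,60],[0,0,0,0,0,0.004,60],[0,0,0,0,0,-0.02,60],[0,0,0,0,0,-0.07,60],[0,0,0,0,0,-0.13,60],[0,0,0,-0.06,0.01,-0.17,60],[0,0,0,-0.12,0.01,-0.2,60],[0,0,0,-0.12,0.01,-0.2,60]]])

```text
time: 26.7
ee_pos: [0.586, 0.1342, 0.2475]
eef_rot: [-0.059, 0.998, 0.001, 0.001]
ft_force: [-1.1, 0.5, 0.2]
width: 0.052
grip_force: 0.0
```

```bash
python3 - <<'E'
from h import *
c=cam("wrist");A=cam("scene")
u,v=map(int,proj(c,[.506,.16,.02])); x,y=map(int,proj(A,[.506,.16,.02])); print(u,v)
a=cv2.resize(c["img"][max(v-75,0):v+75,u-75:u+75,::-1],(400,400),interpolation=cv2.INTER_CUBIC)
d=cv2.resize(A["img"][y-75:y+75,x-75:x+75,::-1],(400,400),interpolation=cv2.INTER_CUBIC)
cv2.imwrite("pics/w8.png",np.hstack([a,d]))
E
```

```text
307 124
```

View pics/w8.png

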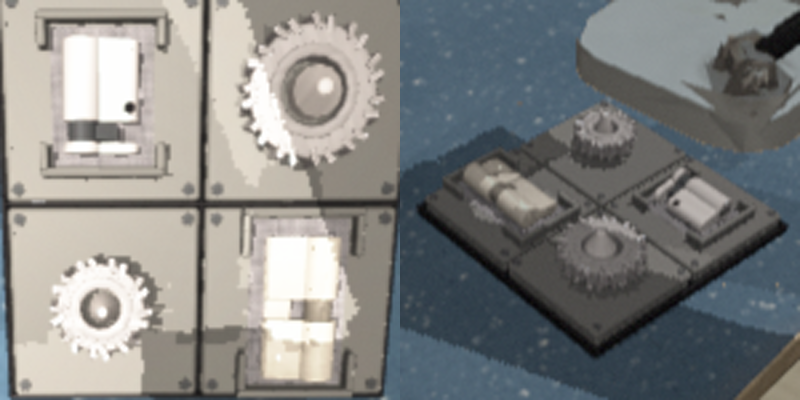

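All four are in place: short cylinder at crop (100,95), large wheel at (313,90), small wheel at (100,308) and long cylinder at (300,308). They lie flat within their modules and the gripper is clear, so I'm handing in.

```bash
python3 -c "
from bench import r
print(r.close_job())"
```

```text
the job is handed in; nothing more can be done
None
```

I put all four spares in their own modules, flat and seated in the last camera views, and handed the job in at about 27 s, without planning any move near the tray or loupe (I didn't check them with a final picture).

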